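# Set and lock the length stop for a krar peg

### The arm

A 7-joint arm with a two-finger parallel gripper is mounted at the origin on the work surface. World frame = base frame: x ahead of the robot, y to its left, z up, the work surface at z = 0. Lengths are in m, angles in rad, forces in N, time in s.
With the tool pointing down it reaches from about 0.425 to 0.825 m from the base axis. Payload 3.6 kg.
Tool frame: the origin (TCP) lies where the fingers leave the gripper's body, on its centre line; the fingertips stand 73 mm ahead of it and the grasp point (between the pads) lies 54 mm ahead of it; x points along the fingers, y is the direction in which the jaws open and shut, and the axes are right-handed (so a half turn about x gives the same grasp; the last joint's range is limited). The gripper opens to 85 mm and grips with 20 to 120 N. Pads are 22 mm wide; open, the fingers measure 114 mm over their backs; the gripper's body (76 mm by 85 mm) begins 54 mm behind the grasp point. The pads swing forward as they close: fully open they stand 13 mm farther back than shut.
Start: joints at [-0.026, 0.615, -0.013, 1.423, 0.008, 1.103, -0.04], TCP at [0.65, 0, 0.304] pointing down, gripper open.
Joint ranges: [-3.12, 3.12], [-0.3, 2.06], [-1.34, 1.32], [0.26, 2.42], [-1.36, 4.5], [0.01, 1.98], [-2.84, 2.84]. Speed limits (rad/s): [2.79, 2.79, 3.14, 3.14, 3.14, 3.14, 3.14].

### API

Orientations are given as a unit quaternion [x, y, z, w].
In Python, from station import arm, snapshot, camera_info, ticket gives the robot as it stands. Calls block until the motion is done:
- arm.movep(position, orientation): joint-space move of the TCP to a pose.
- arm.line_to(position, velocity=0.15, ori=None): straight line of the TCP; ori=None keeps the orientation; velocity is the mean speed in m/s.
- arm.move_j(angles): joint-space move.
- arm.move_gripper(opening, effort=None): opening from 0.0 (shut) to 1.0 (fully open); effort is the grip in N (None keeps the last); returns when the fingers have stopped.
- arm.pause(seconds).
- arm.ik(position, orientation): joint angles nearest the present ones, or None.
- snapshot(name): name is "scene" or "side" or "wrist"; returns the picture (420x560x3 uint8, blue, green, red); there is no depth.
- camera_info(name): a dict with "fx", "fy", "cx", "cy" (pixels), "R" (3x3) and "t" (3): a world point X has camera coordinates R X + t; the wrist camera has in their place "T_tool_cam" (4x4, takes a point from camera to tool coordinates, whose origin is the TCP and whose axes are the tool frame's). Camera axes: x right, y down, z forward; pixel columns grow to the right and rows downward; lengths in m; the calibration is good to about 2 mm. The wrist camera is an equidistant fisheye: a pixel r from the principal point sees the ray r / f radians off the axis. A picture is of the moment at which its call begins: read the wrist's pose just before it. camera_info takes no time and is no camera call.
A pose or a line that the arm cannot do raises arm.MotionError and nothing moves.
- ticket.finish_job(): hands the job in, once; it reports no verdict.
Readings, each from a call of its own:
- arm.read_time(): time.
- arm.read_joint_positions(): joint angles.
- arm.read_dq(): joint speeds.
- arm.read_effort(): joint torques, N m.
- arm.read_tool_pos(): TCP position.
- arm.read_eef_rot(): TCP orientation.
- arm.read_ft_force(): force on the tool from outside, world axes, zero at the start.
- arm.read_wrist_torque(): the same for the moment, N m.
- arm.read_opening(): opening from 0.0 (shut) to 1.0 (fully open).
Only numpy, scipy, OpenCV 4.12 (cv2) and the standard library are available. Lean on these libraries where they do the work, as an engineer would, in place of code of your own. Each camera call takes 0.05 s, during which the arm holds its last target.

### The job

Set the length stop to the finished walnut peg: lay the peg in the two brass V rests with its flat head towards the fence and let go of it. Then slide the stop block up until the peg is held snug, head against the fence and tip against the stop, and only then push the block's sprung wing stud in and turn it a quarter turn clockwise until it locks. Let go and leave everything else on the bench as it lies.

Things in the scene. Friction and masses are not known exactly. Their poses are not given: they have to be found in the camera images.
- fixture: Length-stop fixture, fixed to the bench: pale board 130 x 395 x 20 mm (x -65 to 65, y -205 to 190) bearing, on its centre line x = 0, a brass dovetail slide (y -203 to 34, top 36 mm up) with the stop block, two V rests and a fence. Origin: on the bench, on the centre line; x away from the robot at yaw 0, y along the slide towards the fence, z up.
- rest_tip (a point): Bottom of the V of the brass rest for the tip end, at fixture (0, 45, 39) mm. Each rest is 10 mm thick along y; its V opens upwards with 45 degree sides; its arms are about 52 mm wide over all and end 65 mm above the bench.
- rest_head (a point): Bottom of the V of the like rest nearer the fence, at fixture (0, 117, 39) mm. Between the two rests 62 mm are free for fingers, over the board, which lies 35 mm below a laid peg's axis.
- fence_face (a point): Dark upright wooden fence, 80 mm wide, its top 85 mm above the bench; this point is on its face (which looks to fixture -y), at fixture (0, 170, 55) mm.
- peg_home (a point): Where the middle of the peg (point peg_mid) lies when the peg lies in both V rests with its head against the fence: fixture (0, 95, 55) mm. Axes as the fixture's.
- peg: Finished walnut peg, loose, 150 mm long, about 70 g: round shank 22 mm in diameter, 122 mm long, and a flat paddle head 28 mm long, 36 wide, 22 thick. It lies on the bench, head flat. Origin: underside, mid-length; y along the peg from the tip (y = -75 mm) to the head end (+75); its axis is 11 mm above the origin. In the rests it may roll about its axis.
- peg_grip (a point): On the peg's axis, 14 mm from mid-length towards the tip: a good place to grip the shank; it comes midway between the V rests when the peg is at home.
- peg_mid (a point): On the peg's axis at mid-length. Axes as the peg's.
- stop (a joint): Travel of the wooden stop block along the slide, m, 0 to 0.100, growing towards the fence (fixture +y). Its front face stands at fixture y = travel - 0.070; it meets the tip of a peg fully home at 0.090. It starts between 0 and 0.05, slides with about 2.5 N of friction, stays where left, and easily pushes a laid peg along. Slide it by pushing it or by its gripped stud.
- stop_face (a point): On the stop block's front face (towards the fence), on the centre line, 55 mm above the bench, at a laid peg's axis height. The block is 128 mm long along the slide behind this face.
- slope (a point): Middle of the block's sloping top face, where the stud stands, 64 mm behind stop_face. The block is 110 mm deep (fixture x -55 to 55); the face rises from 60 mm above the bench at its robot side to 119 mm at the far side: tilted 28 degrees, it looks up and towards the robot (fixture -x). z: square out of the face, x: up the slope, y: along the slide.
- guard (a point): Centre of the opening of a brass wire guard on four posts round the stud: a rectangle of 8 mm round bar parallel to the slope, bar middles 34 mm above the face (tops 2 mm below the wing's top). Clear opening 108 mm along the slope, 110 mm along the slide. Fingers reach in through it, opened no wider than it allows. Fixed to the block; axes as slope's.
- stud_grip (a point): On the stud's axis, 6 mm under the top of its steel wing, 34 mm above the slope when out: grip here. The wing is 64 mm long, 12 thick, 26 high, 14 mm clear of the slope. z: outward along the stud's axis, 28 degrees from vertical, leaning to the robot; x: along the wing (up the slope when unturned); y: across it. Moves and turns with the stud.
- stud_push (a joint): How far the stud is pushed in along its axis, m, 0 (out) to 0.010 (stop). Sprung outwards: 4 N at the start, 9 N at the end. It must be in at least 0.0055 before it can turn. Locked, it springs back to 0.003 and stays there by itself.
- stud (a joint): Turn of the stud, rad, clockwise positive looking onto the sloping face: 0 unlocked, wing up and down the slope; 1.57 locked, wing along the slide. Let go beyond about 1.4 it springs out into its locking recess (stud_push 0.003) and cannot turn back; hard stop at 1.63. It turns lightly once pushed in.
- gauge_case: Bystander: flat chrome feeler gauge case, 34 x 100 x 20 mm, lying beside the peg; origin at the underside's centre, long along y.
- wax_jar: Bystander: white enamel wax jar, 70 mm in diameter, 73 mm high, standing behind the stop block; origin at the underside's centre.
- mallet: Bystander: boxwood mallet, 205 mm long along y, head 105 x 60 x 54 mm at +y; origin on the bench under its middle.
- blank: Bystander: square unworked walnut blank 26 x 170 x 26 mm, no head; origin at the underside's centre, long along y. Not the peg.
- sanding_block: Bystander: cork sanding block 60 x 100 x 40 mm; origin at the underside's centre.
- gouge: Bystander: carving gouge 180 mm long along y, 26 mm thick wooden handle at -y; origin on the bench under the ferrule.
Things that resemble listed ones, but are neither listed nor needed, are in the scene too. What is shaped like the peg but blue is not meant.

How it is judged:
By the outcome, as a careful person would: the job done as asked, in the order asked, and still so for the second after the job is handed in, with the robot touching nothing.
It also fails if it takes over 56 s, if anything falls off the work surface, if the arm or the gripper's body presses on something with over 40 N, if the wrist force passes 120 N, or if a joint passes its speed limit or range.

## Working session

There is one attempt and no reset: what is moved stays moved. The work goes in short steps, each a Python script; the robot and the scene stay as the last script left them, time stands still between calls to the robot, and variables do not carry over. Pictures are saved under pics/ and viewed, and the job is handed in when it is done.

```bash
ls; mkdir -p pics
python3 - <<'E'
from station import arm,snapshot,camera_info
import cv2
for n in ("scene","side","wrist"):
    im=snapshot(n); cv2.imwrite(f"pics/{n}0.png",im)
    print(n,camera_info(n))
print(arm.read_time(),arm.read_tool_pos(),arm.read_eef_rot())
E
```

```text
pics
scene {'fx': 454.9874734455519, 'fy': 454.9874734455519, 'cx': 282.0086451930167, 'cy': 210.9981960349272, 'R': array([[ 0.70400934,  0.71004432,  0.0144193 ],
       [ 0.59099582, -0.57447231, -0.56630866],
       [-0.39382076,  0.40720833, -0.8240671 ]]), 't': array([-0.35302265, -0.31200135,  1.46347421])}
side {'fx': 441.52554833826076, 'fy': 441.52554833826076, 'cx': 277.74244086950256, 'cy': 210.59079960452948, 'R': array([[-0.90308874, -0.42942741,  0.00477795],
       [-0.25297727,  0.52295661, -0.81395263],
       [ 0.34703491, -0.73628017, -0.5809116 ]]), 't': array([0.49245868, 0.26400026, 0.80161777])}
wrist {'fx': 325.19226210127806, 'fy': 325.19226210127806, 'cx': 275.610297837534, 'cy': 204.26169615393636, 'T_tool_cam': array([[ 2.57931660e-05, -2.67828973e-01,  9.63466471e-01,
        -6.97906689e-02],
       [ 9.99999987e-01,  1.60175242e-04,  1.77550599e-05,
         8.58528851e-04],
       [-1.59078795e-04,  9.63466458e-01,  2.67828973e-01,
        -6.87270060e-02],
       [ 0.00000000e+00,  0.00000000e+00,  0.00000000e+00,
         1.00000000e+00]])}
0.15 [6.49564128e-01 1.64256438e-05 3.03016159e-01] [ 0.49950752  0.50049598 -0.50047415  0.49952142]
```

View pics/scene0.png

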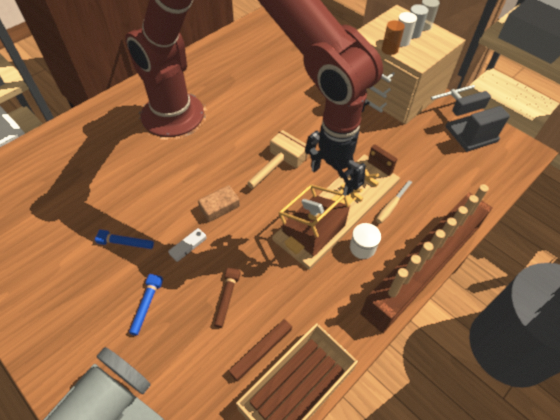

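View pics/side0.png

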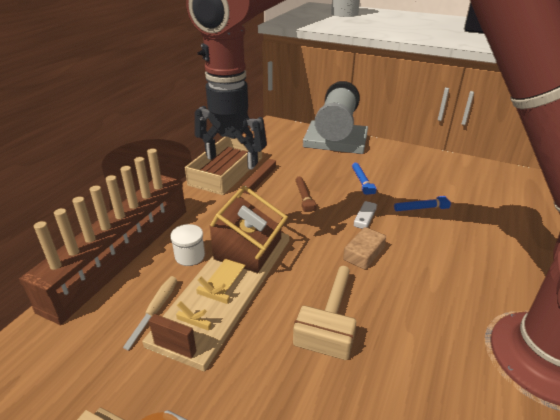

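View pics/wrist0.png

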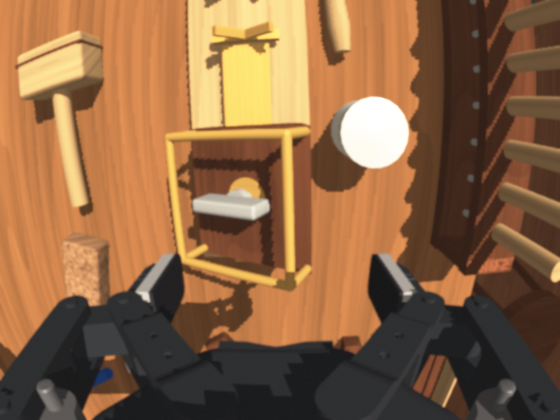

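```bash
cat > h.py <<'E'
import numpy as np, cv2
from station import arm,snapshot,camera_info
from scipy.spatial.transform import Rotation as Ro
def tool(): 
    return np.array(arm.read_tool_pos()),Ro.from_quat(arm.read_eef_rot())
def ray(n,uv,pose=None):
    c=camera_info(n);u=(uv[0]-c['cx'])/c['fx'];v=(uv[1]-c['cy'])/c['fy']
    if n!='wrist':
        R=c['R'];o=-R.T@c['t'];d=R.T@np.array([u,v,1.]);
    else:
        p,Rt=pose;T=c['T_tool_cam'];r=np.hypot(u,v)
        dc=np.array([np.sin(r)*u/r,np.sin(r)*v/r,np.cos(r)]) if r>0 else np.array([0,0,1.])
        o=p+Rt.apply(T[:3,3]);d=Rt.apply(T[:3,:3]@dc)
    return o,d/np.linalg.norm(d)
def onz(n,uv,z,pose=None):
    o,d=ray(n,uv,pose);return o+d*(z-o[2])/d[2]
def tri(*rays):
    A=sum(np.eye(3)-np.outer(d,d) for o,d in rays);b=sum((np.eye(3)-np.outer(d,d))@o for o,d in rays)
    X=np.linalg.solve(A,b);return X,[np.linalg.norm((np.eye(3)-np.outer(d,d))@(X-o)) for o,d in rays]
def proj(n,X,pose=None):
    c=camera_info(n)
    if n!='wrist':
        q=c['R']@np.asarray(X)+c['t'];return np.array([c['fx']*q[0]/q[2]+c['cx'],c['fy']*q[1]/q[2]+c['cy']])
    p,Rt=pose;T=c['T_tool_cam'];q=T[:3,:3].T@(Rt.inv().apply(np.asarray(X)-p)-T[:3,3])
    th=np.arctan2(np.hypot(q[0],q[1]),q[2]);r=np.hypot(q[0],q[1]);return np.array([c['fx']*th*q[0]/r+c['cx'],c['fy']*th*q[1]/r+c['cy']])
def crop(im,x0,y0,x1,y1,s,name):
    c=cv2.resize(im[y0:y1,x0:x1],None,fx=s,fy=s,interpolation=cv2.INTER_CUBIC);cv2.imwrite(name,c)
E
python3 - <<'E'
from h import *
s=cv2.imread('pics/scene0.png');d=cv2.imread('pics/side0.png')
crop(s,180,240,300,400,3.7,'pics/c1.png')
crop(d,140,190,300,370,3.3,'pics/c2.png')
crop(s,265,130,415,270,4,'pics/c3.png')
E
```

```text
(no output)
```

View pics/c1.png

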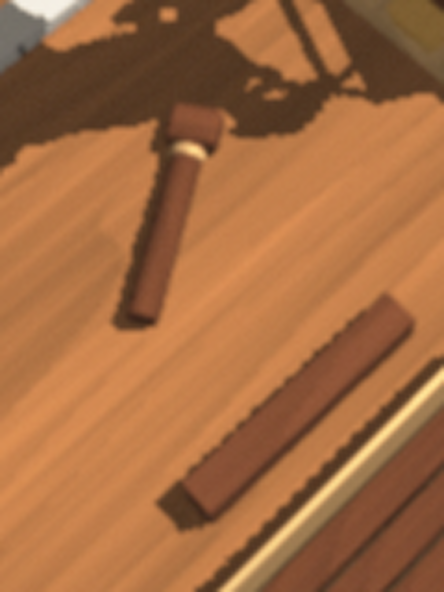

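View pics/c2.png

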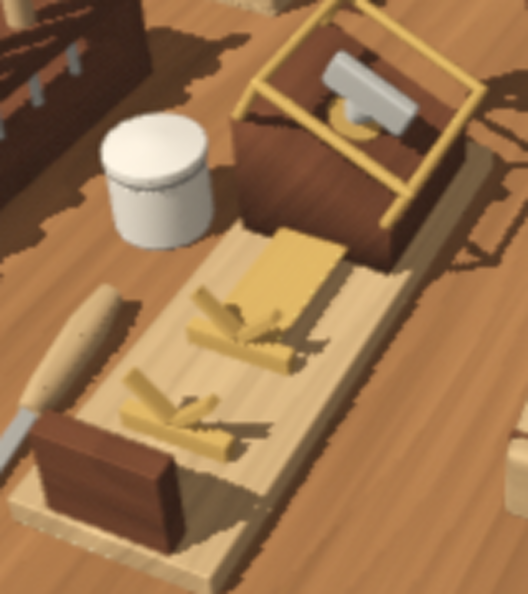

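View pics/c3.png

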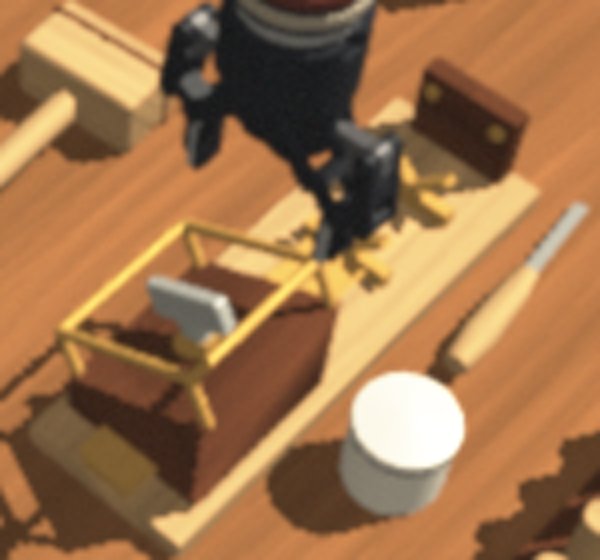

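Run:
```python
from h import *
C={'fe_far':(400,176.5),'fe_near':(365,154.5),'st_near':(272.3,237.8),'st_far':(307.5,264.5)}
for k,v in C.items(): print(k,onz('scene',v,.02).round(4))
f=lambda a,b:(a/3.3+140,b/3.3+190)
for k,v in {'fe_far':(11,498),'fe_near':(213,578),'stnear':(497,153)}.items(): print('side',k,onz('side',f(*v),.02).round(4))
g=lambda a,b:(a/3.7+180,b/3.7+240)
print('tip',onz('scene',g(144,318),.011).round(4),'headend',onz('scene',g(199,105),.022).round(4),'neck',onz('scene',g(190,150),.018).round(4))
for p,q in (((310,209),(300,180)),):
    print('side tip/head?',onz('side',p,.011),onz('side',q,.011))
```

```text
fe_far [0.6751 0.304  0.02  ]
fe_near [0.5517 0.2967 0.02  ]
st_near [ 0.5669 -0.1009  0.02  ]
st_far [ 0.6845 -0.092   0.02  ]
side fe_far [0.6712 0.3026 0.02  ]
side fe_near [0.5433 0.2975 0.02  ]
side stnear [ 0.5539 -0.0888  0.02  ]
tip [ 0.648  -0.3517  0.011 ] headend [ 0.5647 -0.2316  0.022 ] neck [ 0.5838 -0.2567  0.018 ]
side tip/head? [ 0.55902107 -0.22523629  0.011     ] [ 0.63934046 -0.34702712  0.011     ]
```

Run:
```python
from h import *
q=Ro.from_matrix(np.array([[0,1,0],[0,0,-1],[-1,0,0]],float)).as_quat()
q=q  # columns: tool x=-z, y=+x, z=-y
t0=arm.read_time()
arm.movep([.60,.10,.36],q)
P=tool();im=snapshot('wrist');cv2.imwrite('pics/w1.png',im)
import pickle
print(P[0],P[1].as_quat(),arm.read_time()-t0)
np.save('w1.npy',np.r_[P[0],P[1].as_quat()])
```

```text
[0.59964254 0.10063218 0.36044683] [ 0.49967071  0.50008273 -0.4995589   0.50068688] 0.6167
```

View pics/w1.png

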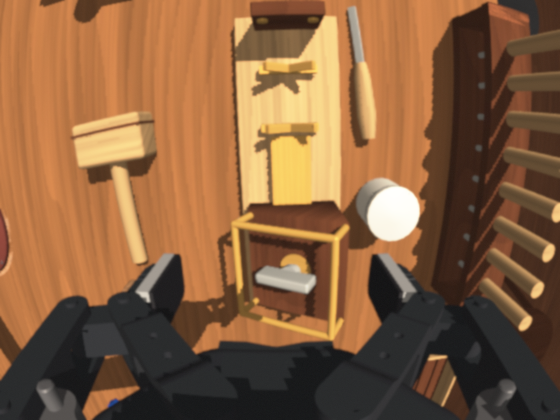

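Run:
```python
from h import *
im=cv2.imread('pics/w1.png')
crop(im,225,0,355,110,5,'pics/w1a.png');crop(im,225,100,355,220,5,'pics/w1b.png');crop(im,225,200,355,345,4,'pics/w1c.png')
```

```text
(no output)
```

View pics/w1a.png

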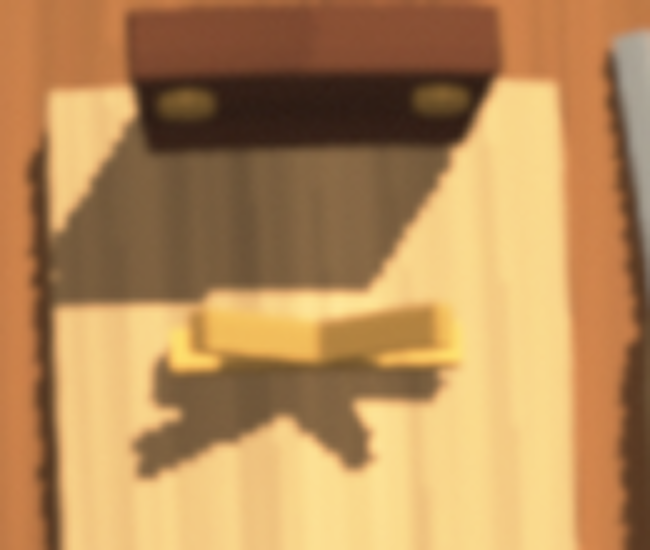

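View pics/w1b.png

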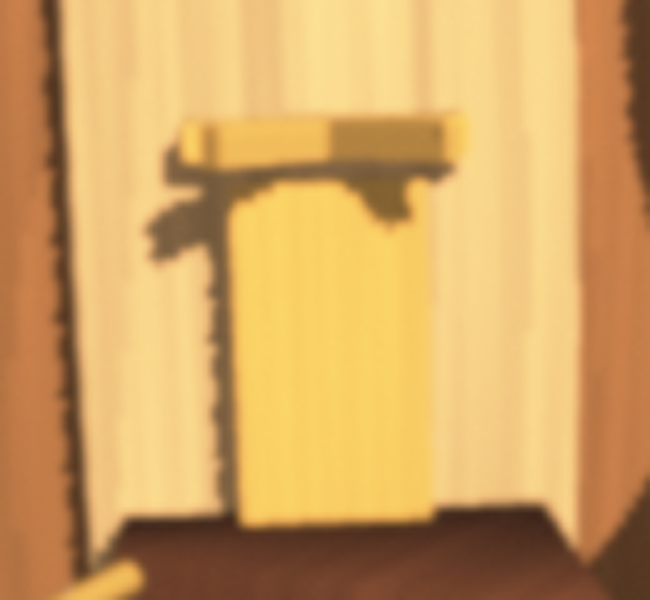

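View pics/w1c.png

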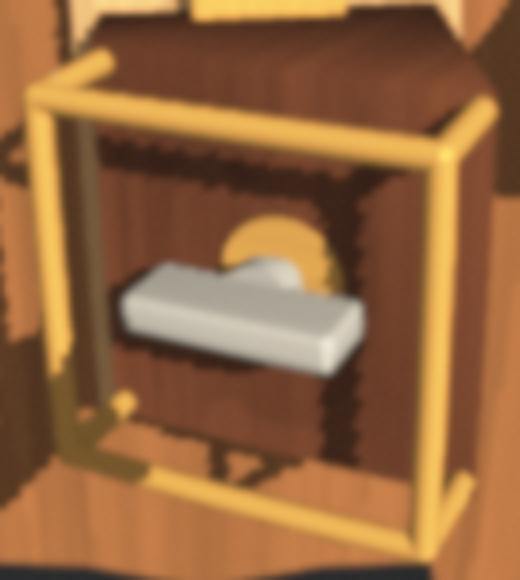

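```bash
cat > fit.py <<'E'
from h import *
from scipy.optimize import least_squares
w=np.load('w1.npy');P=(w[:3],Ro.from_quat(w[3:]))
a=lambda x,y:(x/5+225,y/5);b=lambda x,y:(x/5+225,y/5+100)
pts=[((-65,190,20),a(48,92)),((65,190,20),a(557,82)),((-40,170,20),a(155,150)),((40,170,20),a(462,143)),
((0,112,39),a(318,358)),((0,50,39),b(330,118)),((0,40,39),b(330,168))]
def W(p,X): 
    X=np.asarray(X)/1e3;c,s=np.cos(p[2]),np.sin(p[2]);return np.array([p[0]+c*X[0]-s*X[1],p[1]+s*X[0]+c*X[1],X[2]])
def res(p): return np.concatenate([proj('wrist',W(p,X),P)-u for X,u in pts])
def loc(p,x):
    d=x-np.r_[p[:2],0];c,s=np.cos(p[2]),np.sin(p[2]);return np.array([c*d[0]+s*d[1],-s*d[0]+c*d[1],d[2]])*1e3
if __name__=='__main__':
    r=least_squares(res,[.617,.107,.03]);print(r.x,res(r.x).round(2))
    p=r.x
    for u,z in ((b(90,555),.02),(b(577,300),.02),(b(240,525),.036),(b(433,520),.036),((286.2,275.5),.1248)): print(loc(p,onz('wrist',u,z,P)).round(1))
    for u in ((400,176.5),(365,154.5),(272.3,237.8),(307.5,264.5)): print('scene',loc(p,onz('scene',u,.02)).round(1))
    for u in ((11,498),(213,578)): print('side',loc(p,onz('side',(u[0]/3.3+140,u[1]/3.3+190),.02)).round(1))
E
python3 fit.py
```

```text
[0.62058163 0.11054972 0.03811387] [-0.39 -0.34  0.73 -0.55 -1.5   1.29  1.04  1.28  0.37  0.58 -0.25 -0.2
  0.01 -1.91]
[-65.3 -62.3  20. ]
[63.6  1.4 20. ]
[-25. -51.  36.]
[ 23.7 -51.5  36. ]
[ -12.5 -103.9  124.8]
scene [ 61.9 191.2  20. ]
scene [-61.7 188.6  20. ]
scene [ -61.7 -209.2   20. ]
scene [  56.2 -204.8   20. ]
side [ 57.9 190.   20. ]
side [-70.1 189.8  20. ]
```

Run:
```python
from fit import *
p=np.array([.62058,.11055,.03811])
print(loc(p,onz('wrist',(281.5,284),.1248,P)).round(1))
for u in (b(125,520),b(545,505)):
  for z in (.02,.036): print(loc(p,onz('wrist',u,z,P)).round(1))
t=.0187
def guardpt(sx,sy,h,t): # slope coords mm
    c,s=np.cos(np.radians(28)),np.sin(np.radians(28));return (sx*c-h*s,t*1e3-70-64+sy,89.5+sx*s+h*c)
for q in ((58,59,34),(-58,59,34),(58,-59,34),(-58,-59,34),(0,0,40)):
    u=proj('wrist',W(p,guardpt(*q,t)),P);print(q,((u-[225,200])*4).round(0))
g=lambda a,b:(a/3.7+180,b/3.7+240)
print('gauge',onz('scene',(188,244),.02))
```

```text
[ -17.8 -114.1  124.8]
[-55.4 -53.   20. ]
[-54.  -48.6  36. ]
[ 55.3 -53.   20. ]
[ 52.5 -48.6  36. ]
(58, 59, 34) [444. 159.]
(-58, 59, 34) [39. 99.]
(58, -59, 34) [425. 550.]
(-58, -59, 34) [ 71. 454.]
(0, 0, 40) [222. 340.]
gauge [ 0.429208   -0.26880804  0.02      ]
```

```bash
cat > poses.py <<'E'
from fit import *
p=np.array([.62058,.11055,.03811])
Q0=np.array([[0,1,0],[0,0,-1],[-1,0,0]],float)
def down(yaw): return Ro.from_euler('z',yaw)*Ro.from_matrix(Q0)
def studR(sign,turn,tilt=28):
    s,c=np.sin(np.radians(tilt)),np.cos(np.radians(tilt))
    x=np.array([s,0,-c]);y=np.array([0,sign,0.]);M=np.c_[x,y,np.cross(x,y)]
    return Ro.from_euler('z',p[2])*Ro.from_matrix(M)*Ro.from_euler('x',turn)
def slopept(sx,sy,h,t):
    c,s=np.cos(np.radians(28)),np.sin(np.radians(28))
    return W(p,(sx*c-h*s,t*1e3-134+sy,89.5+sx*s+h*c))
E
python3 - <<'E'
from poses import *
for sg in (1,-1):
  for t in (.019,.09):
    for turn in (0,.8,1.6):
      for h in (34+54,34+54+60):
        j=arm.ik(slopept(0,0,h,t),studR(sg,turn).as_quat());print(sg,t,turn,h,None if j is None else np.round(j,2))
q=down(.606)
print(arm.ik([.606,-.292,.25],q.as_quat()), arm.ik(W(p,(0,78,121)),down(p[2]).as_quat()))
arm.movep([.606,-.292,.25],q.as_quat())
P=tool();im=snapshot('wrist');cv2.imwrite('pics/w2.png',im);np.save('w2.npy',np.r_[P[0],P[1].as_quat()]);print(arm.read_time())
E
```

```text
1 0.019 0 88 [ 0.48  0.73 -0.77  2.07  1.67  0.47  0.03]
1 0.019 0 148 [ 0.05  0.48 -0.11  2.12  0.67  0.07  0.92]
1 0.019 0.8 88 [ 0.48  0.73 -0.77  2.07  1.67  0.47 -0.77]
1 0.019 0.8 148 [ 0.02  0.48 -0.06  2.12  0.36  0.06  0.42]
1 0.019 1.6 88 [ 0.48  0.73 -0.77  2.07  1.67  0.47 -1.57]
1 0.019 1.6 148 [-0.01  0.48 -0.02  2.12  0.06  0.06 -0.08]
1 0.09 0 88 [ 0.33  0.73 -0.77  2.07  1.66  0.55 -0.09]
1 0.09 0 148 [-0.2   0.48  0.02  2.12  0.75  0.08  0.69]
1 0.09 0.8 88 [ 0.33  0.73 -0.77  2.07  1.66  0.55 -0.89]
1 0.09 0.8 148 [-0.24  0.48  0.08  2.12  0.45  0.07  0.19]
1 0.09 1.6 88 [ 0.33  0.73 -0.77  2.07  1.66  0.55 -1.69]
1 0.09 1.6 148 [-0.27  0.48  0.12  2.12  0.14  0.06 -0.31]
-1 0.019 0 88 [-0.01  0.6  -0.01  2.09  3.12  0.04  1.61]
-1 0.019 0 148 [-0.06  0.48  0.05  2.12 -0.53  0.06 -1.03]
-1 0.019 0.8 88 [ 0.11  0.61 -0.2   2.09  1.9   0.11  2.05]
-1 0.019 0.8 148 [-0.1   0.48  0.11  2.12 -0.85  0.08 -1.52]
-1 0.019 1.6 88 [ 0.24  0.63 -0.38  2.08  1.74  0.22  1.44]
-1 0.019 1.6 148 [-0.21  0.49  0.26  2.12 -1.21  0.14 -1.96]
-1 0.09 0 88 [-0.16  0.6  -0.02  2.09  2.01  0.08  2.58]
-1 0.09 0 148 [-0.32  0.48  0.2   2.12 -0.45  0.07 -1.26]
-1 0.09 0.8 88 [-0.16  0.6  -0.02  2.09  2.01  0.08  1.78]
-1 0.09 0.8 148 [-0.36  0.49  0.25  2.12 -0.78  0.08 -1.73]
-1 0.09 1.6 88 [ 0.33  0.73 -0.77  2.07  1.66  0.55  1.45]
-1 0.09 1.6 148 [-0.44  0.5   0.37  2.12 -1.14  0.13 -2.19]
[ 0.48064793  0.70202486 -0.11735049  1.41482     0.08831358  1.02987385
  0.95131286] [-0.31257694  0.81291466 -0.03033609  1.60684068  0.03332649  0.72234257
 -0.32033042]
2.325
```

View pics/w2.png

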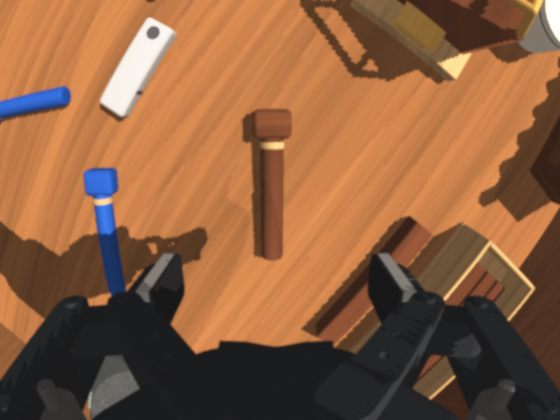

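Run:
```python
from poses import *
w=np.load('w2.npy');P=(w[:3],Ro.from_quat(w[3:]))
im=cv2.imread('pics/w2.png');crop(im,235,95,310,270,3.4,'pics/w2a.png')
hsv=cv2.cvtColor(im,cv2.COLOR_BGR2HSV);print(hsv[200,272],hsv[200,300],hsv[200,257])
# edges by |gradient| rowwise
L=cv2.GaussianBlur(im[:,:,2].astype(float),(0,0),.8)
C=[]
for r in range(160,250,10):
    print(r,[int(x) for x in L[r,254:292:2]])
```

```text
[ 10 158 131] [ 13 160 210] [ 12 152  89]
160 [98, 94, 92, 78, 70, 85, 102, 116, 126, 133, 137, 138, 135, 134, 141, 174, 188, 191, 191]
170 [96, 90, 87, 75, 69, 85, 103, 117, 128, 134, 139, 139, 136, 135, 139, 173, 191, 197, 202]
180 [100, 90, 89, 76, 69, 85, 105, 118, 128, 135, 141, 141, 139, 138, 149, 188, 202, 202, 203]
190 [119, 92, 91, 80, 68, 80, 99, 115, 128, 137, 142, 142, 140, 139, 149, 188, 202, 201, 196]
200 [96, 90, 87, 76, 66, 81, 100, 113, 121, 130, 139, 142, 141, 139, 146, 179, 190, 194, 202]
210 [94, 88, 87, 79, 68, 83, 103, 116, 124, 130, 134, 138, 141, 140, 156, 199, 212, 213, 212]
220 [106, 92, 91, 82, 70, 85, 106, 119, 128, 133, 136, 135, 138, 140, 159, 203, 211, 211, 211]
230 [112, 93, 92, 84, 71, 87, 108, 122, 130, 136, 139, 136, 134, 138, 164, 205, 214, 215, 215]
240 [139, 95, 90, 85, 74, 88, 110, 123, 132, 139, 142, 140, 134, 134, 165, 209, 214, 216, 218]
```

View pics/w2a.png

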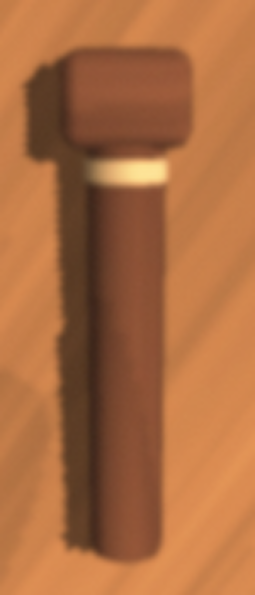

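Run:
```python
from poses import *
w=np.load('w2.npy');P=(w[:3],Ro.from_quat(w[3:]))
a=onz('wrist',(272.3,154),.011,P);b=onz('wrist',(272.4,248),.011,P);d=(a-b)/np.linalg.norm(a-b)
print('yaw',np.arctan2(-d[0],d[1]))
tip=onz('wrist',(272.4,259.5),.012,P);hd=onz('wrist',(272.3,109.5),.016,P)
print(tip,hd,np.linalg.norm((tip-hd)[:2]),'mid',(tip+hd)/2)
m=onz('wrist',(272.3,154),.02,P);print(m)
print(onz('scene',(144/3.7+180,318/3.7+240),.011))
# collar ~ y where shank meets head: (47 mm from mid)
print('neck',np.dot((onz('wrist',(272.3,95+142/3.4),.018,P)-tip)[:2],d[:2]))
```

```text
yaw 0.6061953206302535
[ 0.64943934 -0.35476734  0.012     ] [ 0.56314992 -0.23023053  0.016     ] 0.15151000442662144 mid [ 0.60629463 -0.29249894  0.014     ]
[ 0.58671232 -0.26413905  0.02      ]
[ 0.647981   -0.35173461  0.011     ]
neck 0.12612378971942978
```

Run:
```python
from poses import *
q=down(.606).as_quat()
d=np.array([-np.sin(.606),np.cos(.606)]);m=np.array([.6063,-.2925]);g=m-.014*d
arm.move_gripper(.7,40)
arm.movep([*g,.14],q)
arm.line_to([*g,.077],.12)
print(arm.read_ft_force())
arm.move_gripper(0,40)
print('open',arm.read_opening(),arm.read_ft_force(),arm.read_tool_pos())
cv2.imwrite('pics/w3.png',snapshot('wrist'))
arm.line_to([*g,.20],.15)
P=tool();im=snapshot('wrist');cv2.imwrite('pics/w4.png',im);np.save('w4.npy',np.r_[P[0],P[1].as_quat()])
print('open',arm.read_opening(),arm.read_ft_force(),arm.read_time())
```

```text
[ 0.05134193  0.65834301 -0.24343972]
open 0.24305512020256143 [-0.73773154 -0.15466948  4.41866473] [ 0.61482585 -0.30437589  0.0781871 ]
open 0.24386882259878975 [-0.37101972 -0.22543673 -1.60397842] 5.4
```

View pics/w4.png

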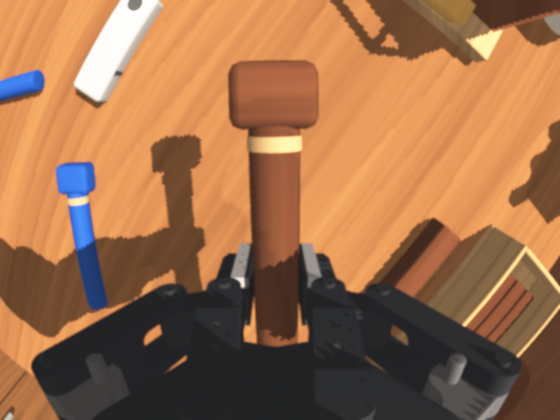

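Run:
```python
from poses import *
w=np.load('w4.npy');P=(w[:3],Ro.from_quat(w[3:]))
T=camera_info('wrist')['T_tool_cam']
def pt(x,y,z): 
    return proj('wrist',P[0]+P[1].apply([x,y,z]),P)
# tool z=-peg y; head end at z=-(0.075+.014)
for X in ((.067-.008,0,-.089),(.067,0.018,-.089),(.067,-.018,-.089),(.067,.018,-.061),(.067,.011,-.03),(.067,-.011,-.03),(.056,0,-.061)): print(X,pt(*X).round(1))
```

```text
(0.059000000000000004, 0, -0.089) [272.9  63.8]
(0.067, 0.018, -0.089) [316.4  67.5]
(0.067, -0.018, -0.089) [229.7  67.7]
(0.067, 0.018, -0.061) [315.9 133.4]
(0.067, 0.011, -0.03) [298.3 204.5]
(0.067, -0.011, -0.03) [248.  204.5]
(0.056, 0, -0.061) [272.8 134.5]
```

Run:
```python
from poses import *
q=down(p[2]).as_quat()
x=W(p,(0,78,0))[:2]
t=arm.read_tool_pos()
arm.line_to([t[0],t[1],.29],.25)
arm.movep([*x,.29],q)
print(arm.read_tool_pos(),arm.read_time())
arm.line_to([*x,.16],.15)
P=tool();im=snapshot('wrist');cv2.imwrite('pics/w5.png',im);np.save('w5.npy',np.r_[P[0],P[1].as_quat()])
s=snapshot('side');crop(s,120,180,300,380,3,'pics/s5.png')
print(arm.read_ft_force(),arm.read_time())
```

```text
[0.61815714 0.18662122 0.28973299] 7.7
[-0.69512127 -1.12202223 -0.43806131] 8.8167
```

View pics/w5.png

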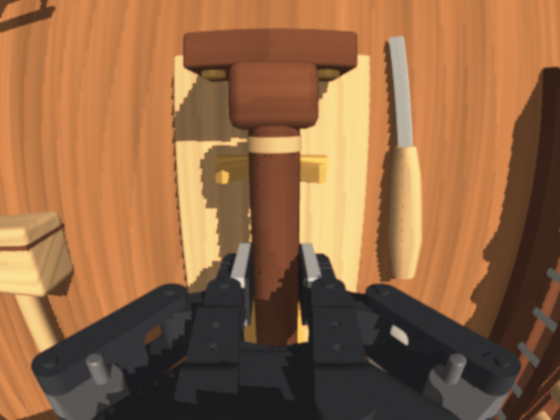

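View pics/s5.png

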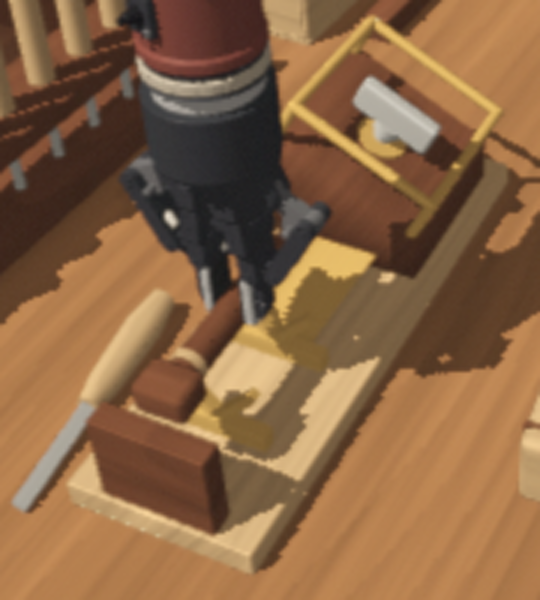

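Run:
```python
from poses import *
w=np.load('w5.npy');P=(w[:3],Ro.from_quat(w[3:]))
for X in ((-40,170,85),(40,170,85),(26,112,65),(-26,112,65),(0,117,39),(18,167,93),(-65,190,20)): print(X,proj('wrist',W(p,X),P).round(1))
print(loc(p,P[0]), arm.read_tool_pos())
im=cv2.imread('pics/w5.png');crop(im,170,20,380,200,3.5,'pics/w5a.png')
```

```text
(-40, 170, 85) [183.1  68.4]
(40, 170, 85) [360.3  67.9]
(26, 112, 65) [321.6 183.5]
(-26, 112, 65) [222.5 183.6]
(0, 117, 39) [272.4 166.2]
(18, 167, 93) [314.3  69.4]
(-65, 190, 20) [173.8  55.3]
[  0.76976857  78.05129631 161.08213692] [0.6184044  0.18865753 0.16141274]
```

View pics/w5a.png

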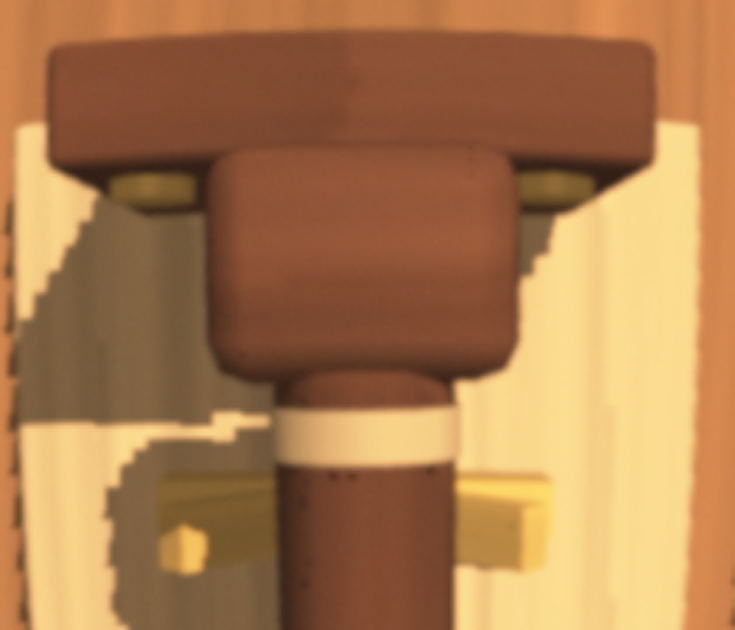

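Run:
```python
from poses import *
x=W(p,(-1.7,77,0))[:2]
arm.line_to([*x,.128],.08)
print(arm.read_tool_pos(),arm.read_ft_force())
arm.line_to([*x,.121],.03)
print(arm.read_tool_pos(),arm.read_ft_force())
arm.move_gripper(.55)
print(arm.read_ft_force())
arm.line_to([*x,.23],.2)
P=tool();im=snapshot('wrist');cv2.imwrite('pics/w6.png',im);np.save('w6.npy',np.r_[P[0],P[1].as_quat()])
s=snapshot('side');crop(s,120,180,300,380,3,'pics/s6.png')
print(arm.read_time())
```

```text
[0.6158822  0.18741452 0.12754175] [ 0.36014671  0.74066208 -0.28881168]
[0.61635763 0.18773508 0.12252487] [-1.28085623 -0.91452307  4.82559765]
[-0.48335606  0.77533646  0.42732222]
10.9167
```

View pics/w6.png

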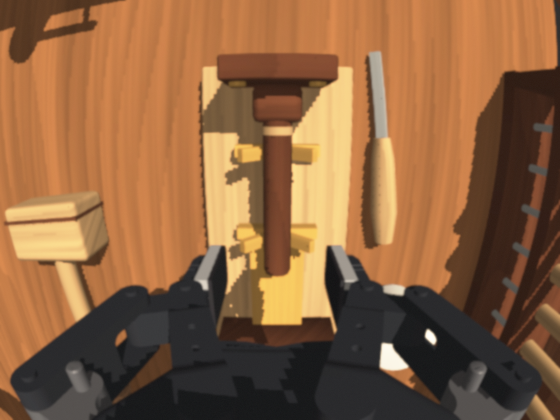

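View pics/s6.png

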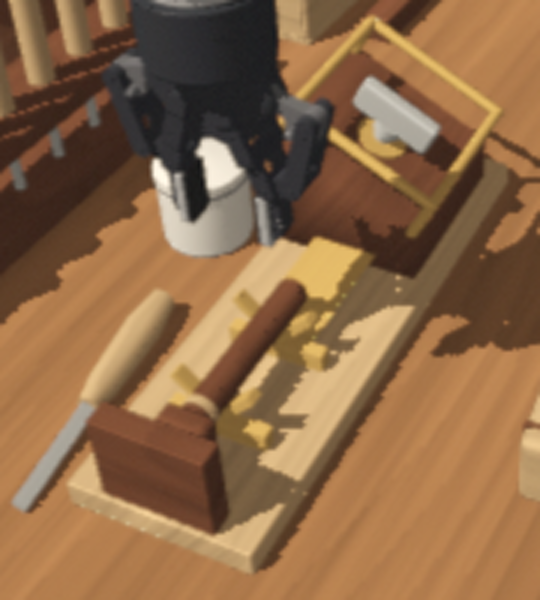

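Run:
```python
from poses import *
R=studR(1,0).as_quat();t=.0193
print(np.round(arm.read_joint_positions(),2))
for up in (0,.04,.07,.09):
  for ax in (0,40):
    X=slopept(0,0,88+ax,t)+[0,0,up]
    j=arm.ik(X,R);print(up,ax,X.round(3),None if j is None else np.round(j,2))
```

```text
[-0.33  0.68 -0.    1.53  0.    0.93 -0.29]
0 0 [ 0.584 -0.006  0.167] [ 0.47  0.73 -0.77  2.07  1.67  0.48  0.03]
0 40 [ 0.565 -0.006  0.203] [ 0.02  0.52 -0.06  2.11  0.79  0.03  0.79]
0.04 0 [ 0.584 -0.006  0.207] [ 0.06  0.53 -0.13  2.06  0.76  0.09  0.84]
0.04 40 [ 0.565 -0.006  0.243] [ 0.15  0.46 -0.24  2.07  0.68  0.17  0.92]
0.07 0 [ 0.584 -0.006  0.237] [ 0.15  0.49 -0.25  2.03  0.68  0.19  0.93]
0.07 40 [ 0.565 -0.006  0.273] [ 0.22  0.42 -0.33  2.03  0.57  0.26  1.03]
0.09 0 [ 0.584 -0.006  0.257] [ 0.19  0.46 -0.31  2.    0.62  0.24  0.99]
0.09 40 [ 0.565 -0.006  0.293] [ 0.24  0.39 -0.37  2.01  0.5   0.31  1.1 ]
```

Run:
```python
from poses import *
R=studR(1,0).as_quat();t=.0193
c=arm.read_tool_pos();arm.line_to([c[0],c[1],.30],.25)
arm.move_j([.47,.50,-.77,2.07,1.67,.48,.03])
print(arm.read_tool_pos(),Ro.from_quat(arm.read_eef_rot()).as_matrix().round(2).tolist(),arm.read_time())
for up in (0,.04,.07,.09):
    j=arm.ik(slopept(0,0,88,t)+[0,0,up],R);print(up,None if j is None else np.round(j,2))
```

```text
[ 0.59158197 -0.0066996   0.28743824] [[0.64, -0.03, 0.77], [-0.07, 0.99, 0.09], [-0.77, -0.11, 0.63]] 12.825
0 [ 0.46  0.71 -0.74  2.07  1.67  0.45  0.02]
0.04 [ 0.47  0.64 -0.74  2.04  1.43  0.43  0.25]
0.07 [ 0.48  0.58 -0.75  2.02  1.24  0.43  0.43]
0.09 [ 0.49  0.55 -0.76  1.99  1.12  0.44  0.54]
```

Good branch. Move above the stud and look.

Run:
```python
from poses import *
R=studR(1,0).as_quat();t=.0193
arm.movep(slopept(0,0,88,t)+[0,0,.07],R)
arm.move_gripper(.45,60)
P=tool();im=snapshot('wrist');cv2.imwrite('pics/w7.png',im);np.save('w7.npy',np.r_[P[0],P[1].as_quat()])
print(P[0]-slopept(0,0,88,t),arm.read_time())
for q in ((0,0,40),(32,0,40),(-32,0,40),(54,55,34),(54,-55,34)): print(q,proj('wrist',slopept(*q,t),P).round(1))
g=P[0]+P[1].apply([.06,0,0]);print(proj('wrist',g,P))
```

```text
[-7.66524851e-07  5.07073478e-04  7.07085550e-02] 13.6167
(0, 0, 40) [273.6 176.7]
(32, 0, 40) [273.7 230.3]
(-32, 0, 40) [273.6 119.6]
(54, 55, 34) [359.2 258.4]
(54, -55, 34) [188.5 258.4]
[274.39682016 272.09286772]
```

View pics/w7.png

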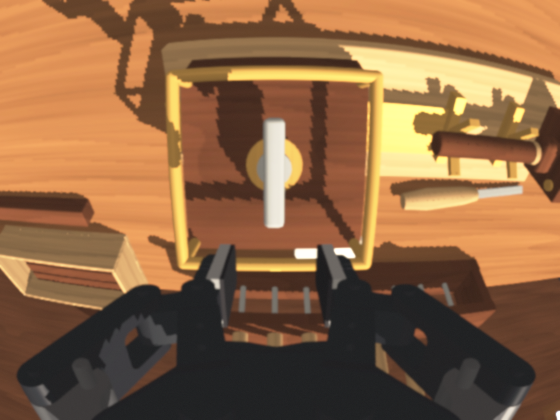

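Run:
```python
from poses import *
R=studR(1,0).as_quat();t=.0195
arm.line_to(slopept(0,0,88,t)+[0,0,.02],.12)
arm.line_to(slopept(0,0,88,t),.06)
print(arm.read_ft_force())
arm.move_gripper(0,60)
P=tool();print(arm.read_opening(),arm.read_ft_force(),(P[0]-slopept(0,0,88,t)).round(4),arm.read_time(),np.round(arm.read_joint_positions(),2))
im=snapshot('wrist');cv2.imwrite('pics/w8.png',im)
s=snapshot('side');crop(s,120,150,320,380,2.6,'pics/s8.png')
```

```text
[0.29642508 0.87410633 0.03834638]
0.1994716870028263 [-1.76270412 -0.36698951  2.02378878] [ 0.0004 -0.0002  0.0008] 15.0167 [ 0.38  0.68 -0.61  2.08  1.68  0.36 -0.01]
```

View pics/w8.png

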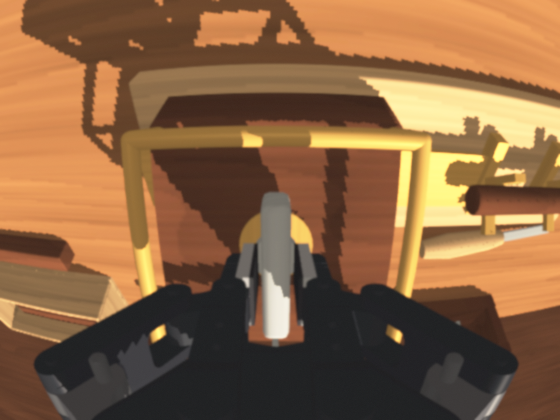

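View pics/s8.png

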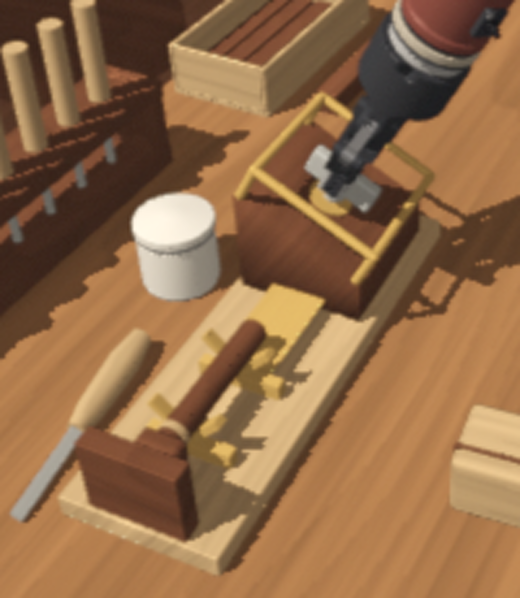

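Run:
```python
from poses import *
u=np.array([-np.sin(p[2]),np.cos(p[2]),0])
def fy(): return float(np.mean([np.dot(arm.read_ft_force(),u) for _ in range(3)]))
def ty(): return float(loc(p,np.array(arm.read_tool_pos()))[1]+134)
arm.line_to(slopept(0,0,88,.050),.08);print(ty(),fy(),arm.read_opening())
arm.line_to(slopept(0,0,88,.080),.08);print(ty(),fy(),arm.read_opening(),arm.read_time())
for t in np.arange(.082,.0975,.001):
    arm.line_to(slopept(0,0,88,t),.02);f=fy();print(round(t,4),round(ty(),2),round(f,2))
    if f<-12: break
print(arm.read_time(),arm.read_ft_force(),np.round(arm.read_joint_positions(),2))
im=snapshot('wrist');cv2.imwrite('pics/w9.png',im)
s=snapshot('side');crop(s,120,150,320,380,2.6,'pics/s9.png')
```

```text
52.49415770137854 3.0621773690384964 0.2007633958226585
81.62462484545762 1.8955330090634526 0.1956691795671901 16.175
0.082 82.02 -1.33
0.083 82.23 -1.38
0.084 82.73 -1.9
0.085 83.5 -3.22
0.086 84.45 -1.31
0.087 85.42 -2.5
0.088 86.41 -2.13
0.089 87.42 -1.83
0.09 88.42 -2.63
0.091 89.0 -2.35
0.092 89.68 -2.81
0.093 90.0 -3.19
0.094 90.18 -3.55
0.095 90.33 -6.36
0.096 90.52 -7.39
0.097 90.7 -7.62
20.175 [ 2.54411212 -7.5237445   4.35052132] [ 0.24  0.69 -0.64  2.07  1.66  0.47 -0.12]
```

View pics/w9.png

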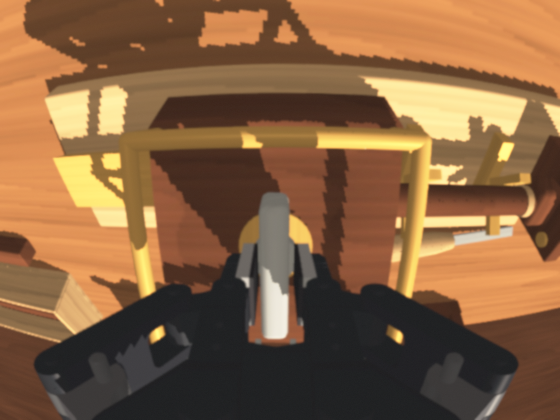

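View pics/s9.png

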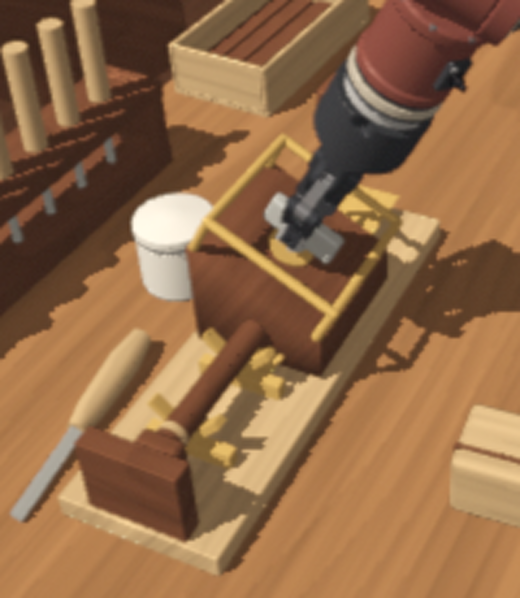

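Run:
```python
from poses import *
u=np.array([-np.sin(p[2]),np.cos(p[2]),0])
n=slopept(0,0,1,.09)-slopept(0,0,0,.09);n/=np.linalg.norm(n)
b=slopept(0,0,0,.09)
def st(): 
    P=np.array(arm.read_tool_pos());f=np.array(arm.read_ft_force());return round((P-b)@n*1e3,2),round(float(loc(p,P)[1]+134),2),round(f@n,2),round(f@u,2)
print(st())
for h in range(85,64,-2):
    arm.line_to(slopept(0,0,h,.096),.03);s=st();print(h,s)
    if s[0]<79.3 or s[2]>13: break
print(arm.read_time(),arm.read_opening(),np.round(arm.read_joint_positions(),3))
im=snapshot('wrist');cv2.imwrite('pics/w10.png',im)
```

```text
(np.float64(87.28), 90.68, np.float64(4.56), np.float64(-8.0))
85 (np.float64(84.44), 90.5, np.float64(5.33), np.float64(-6.31))
83 (np.float64(82.54), 90.53, np.float64(7.13), np.float64(-6.3))
81 (np.float64(80.66), 90.51, np.float64(7.64), np.float64(-6.87))
79 (np.float64(78.82), 90.56, np.float64(8.22), np.float64(-7.39))
21.2833 0.19645925378757484 [ 0.242  0.708 -0.642  2.066  1.69   0.477 -0.145]
```

View pics/w10.png

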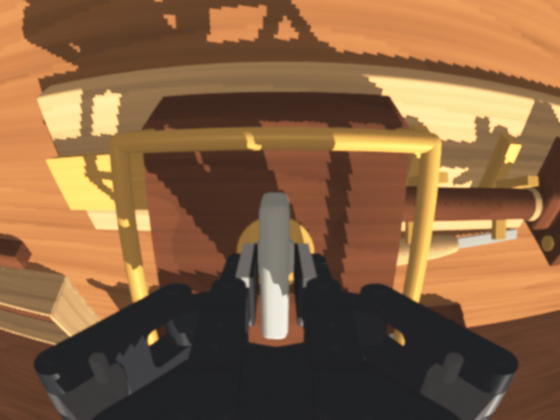

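Run:
```python
from poses import *
u=np.array([-np.sin(p[2]),np.cos(p[2]),0])
n=slopept(0,0,1,.09)-slopept(0,0,0,.09);n/=np.linalg.norm(n)
b=slopept(0,0,0,.09)
R0=studR(1,0)
def st(): 
    P=np.array(arm.read_tool_pos());f=np.array(arm.read_ft_force());m=np.array(arm.read_wrist_torque());
    a=(R0.inv()*Ro.from_quat(arm.read_eef_rot())).as_rotvec()[0]
    return [round(float(v),2) for v in ((P-b)@n*1e3,loc(p,P)[1]+134,f@n,f@u,m@n,a)]
for a in (.1,.25,.45,.65,.85,1.05,1.25,1.4,1.5,1.58):
    arm.movep(slopept(0,0,78.5,.096),studR(1,a).as_quat());s=st();print(a,s)
    if abs(s[4])>2.5: print('stop');break
print(arm.read_time(),arm.read_opening())
im=snapshot('wrist');cv2.imwrite('pics/w11.png',im)
s=snapshot('side');crop(s,120,150,320,380,2.6,'pics/s11.png')
```

```text
0.1 [78.68, 90.37, 11.41, -8.12, -0.03, 0.1]
0.25 [78.68, 90.09, 11.86, -7.8, 0.01, 0.25]
0.45 [78.67, 89.69, 12.46, -8.53, 0.1, 0.45]
0.65 [78.66, 89.34, 13.89, -9.53, -0.02, 0.65]
0.85 [78.63, 89.05, 14.32, -9.79, -0.0, 0.85]
1.05 [78.63, 88.79, 15.65, -10.75, -0.02, 1.05]
1.25 [78.62, 88.66, 15.91, -10.27, 0.07, 1.25]
1.4 [78.6, 88.56, 16.18, -10.02, -0.04, 1.4]
1.5 [78.6, 88.55, 16.38, -10.95, 0.04, 1.5]
1.58 [78.59, 88.55, 17.43, -11.45, 0.02, 1.58]
24.1583 0.1989963442237159
```

View pics/w11.png

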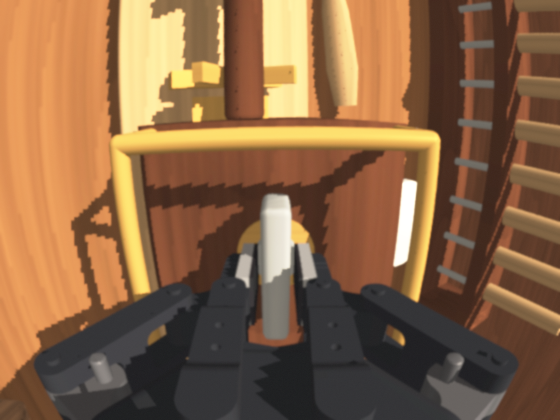

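View pics/s11.png

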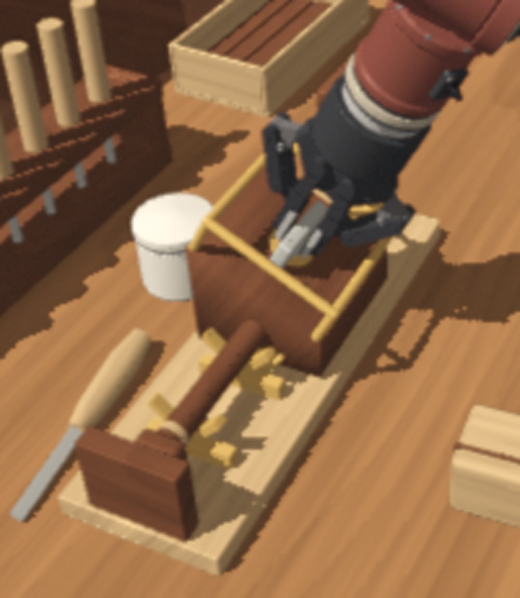

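Run:
```python
from poses import *
u=np.array([-np.sin(p[2]),np.cos(p[2]),0])
n=slopept(0,0,1,.09)-slopept(0,0,0,.09);n/=np.linalg.norm(n)
b=slopept(0,0,0,.09)
def st(): 
    P=np.array(arm.read_tool_pos());f=np.array(arm.read_ft_force());m=np.array(arm.read_wrist_torque());
    return [round(float(v),2) for v in ((P-b)@n*1e3,loc(p,P)[1]+134,f@n,f@u,m@n)]
R=studR(1,1.58).as_quat()
for h in (80,82,84):
    arm.line_to(slopept(0,0,h,.096),.03,R);print(h,st())
# relieve y push so that release doesn't flick
arm.line_to(slopept(0,0,84,.0905),.03,R);print(st())
arm.move_gripper(.42,30);print(st(),arm.read_opening())
im=snapshot('wrist');cv2.imwrite('pics/w12.png',im);print(arm.read_time())
```

```text
80 [79.25, 88.44, 8.14, -10.12, -0.02]
82 [81.09, 88.46, 6.6, -9.82, 0.03]
84 [82.96, 88.45, 5.25, -9.99, 0.01]
[83.63, 87.44, 6.01, -2.98, 0.0]
[83.71, 91.0, -0.49, -0.79, 0.01] 0.41902336562451614
25.7167
```

View pics/w12.png

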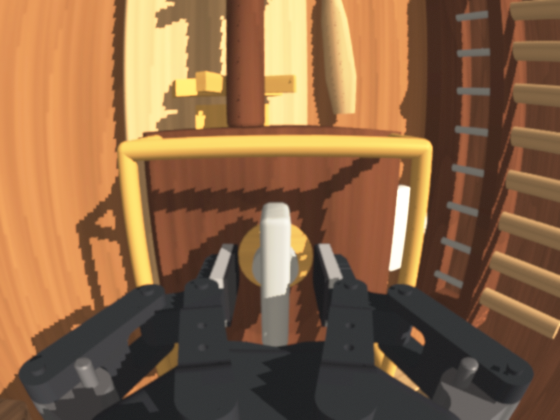

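Run:
```python
from poses import *
R=studR(1,1.58).as_quat()
c=np.array(arm.read_tool_pos())
n=slopept(0,0,1,.09)-slopept(0,0,0,.09);n/=np.linalg.norm(n)
for d in (.05,.04,.03):
    try:
        arm.line_to(c+n*d,.12);print('ok',d);break
    except arm.MotionError as e: print(d,e)
c=np.array(arm.read_tool_pos());print(arm.read_ft_force())
arm.line_to(c+[0,0,.08],.15)
print(np.round(arm.read_joint_positions(),2),arm.read_time())
P=tool();im=snapshot('wrist');cv2.imwrite('pics/w13.png',im);np.save('w13.npy',np.r_[P[0],P[1].as_quat()])
s=snapshot('side');crop(s,120,150,320,380,2.6,'pics/s13.png')
s=snapshot('scene');crop(s,240,120,420,290,3.3,'pics/sc13.png')
```

```text
ok 0.05
[ 0.42656317 -0.06798197 -0.20154361]
[ 0.49  0.54 -0.99  2.01  1.18  0.63 -1.23] 26.9667
```

View pics/w13.png

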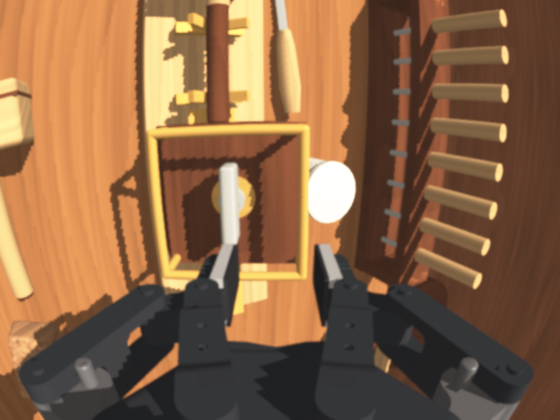

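View pics/s13.png

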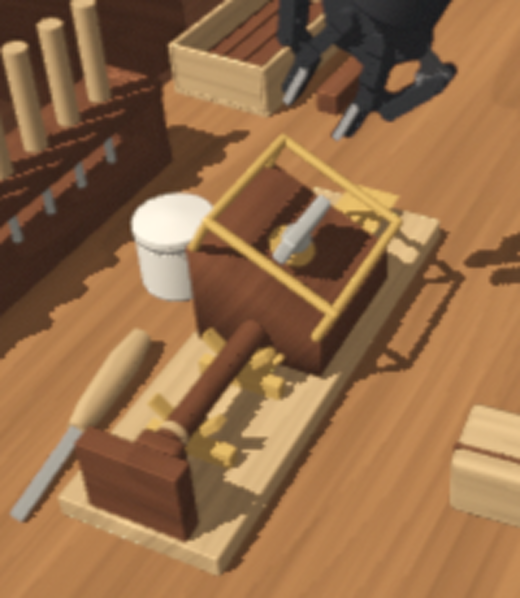

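View pics/sc13.png

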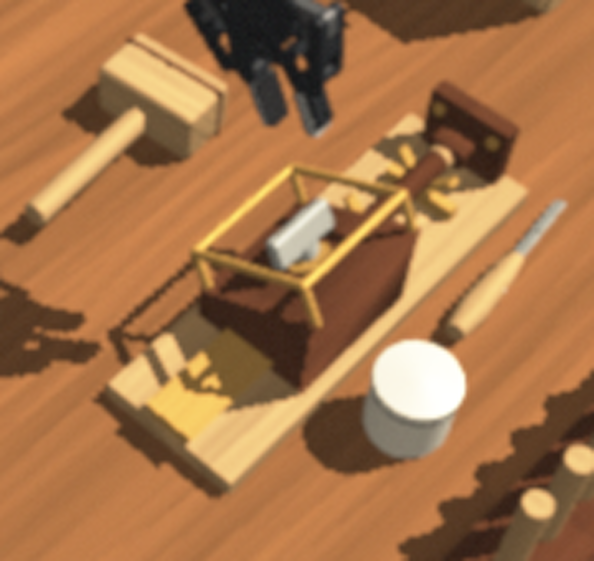

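Run:
```python
from poses import *
c=np.array(arm.read_tool_pos())
arm.movep([*W(p,(0,75,0))[:2],.30],down(p[2]).as_quat())
P=tool();im=snapshot('wrist');cv2.imwrite('pics/w14.png',im);np.save('w14.npy',np.r_[P[0],P[1].as_quat()])
print(arm.read_time())
w=np.load('w13.npy');P=(w[:3],Ro.from_quat(w[3:]))
for q in ((6,32,37),(-6,32,37),(6,-32,37),(-6,-32,37)): print('wing',proj('wrist',slopept(*q,.09),P).round(1))
crop(cv2.imread('pics/w13.png'),140,0,320,290,2.05*1,'pics/w13a.png')
crop(im,180,0,380,200,3,'pics/w14a.png')
w=np.load('w14.npy');P=(w[:3],Ro.from_quat(w[3:]))
for X in ((0,20,66),(0,20,55),(18,170,55),(-40,170,85),(40,170,85),(0,170,66)): print(X,proj('wrist',W(p,X),P).round(1))
```

```text
27.8167
wing [234.2 166.9]
wing [218.2 167.3]
wing [237.7 247.4]
wing [222.8 247.3]
(0, 20, 66) [275.1 242.4]
(0, 20, 55) [275.1 238.4]
(18, 170, 55) [294.2  89.1]
(-40, 170, 85) [228.7  86.9]
(40, 170, 85) [321.6  87. ]
(0, 170, 66) [275.2  88. ]
```

View pics/w13a.png

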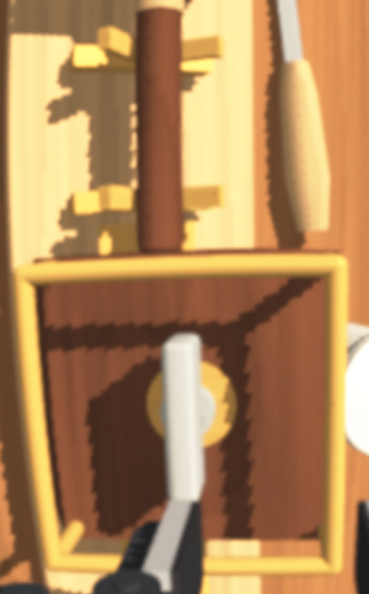

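View pics/w14.png

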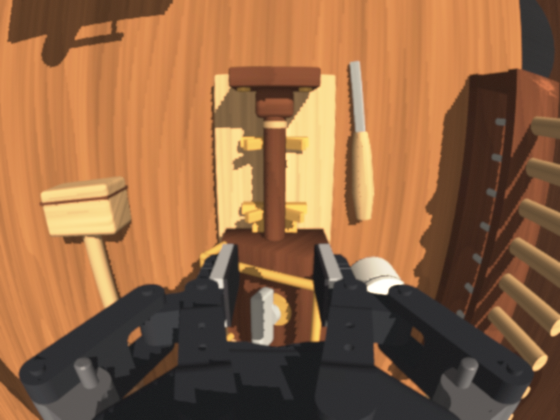

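View pics/w14a.png

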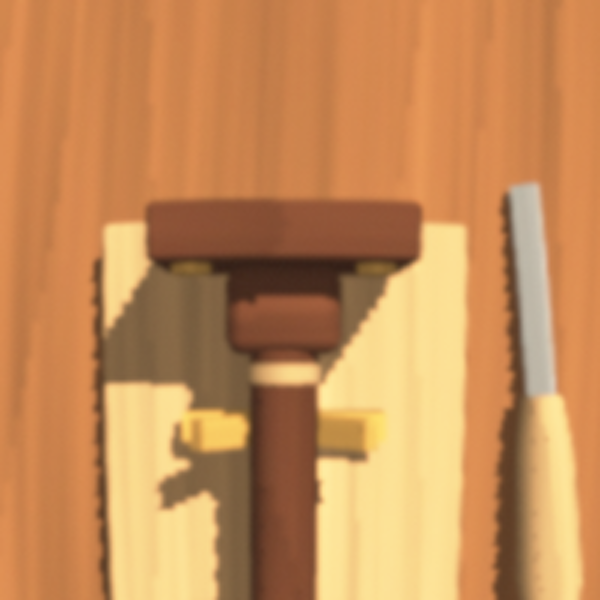

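Run:
```python
from station import arm,ticket
print(arm.read_ft_force(),arm.read_time());print(ticket.finish_job())
```

```text
[-0.63336573 -0.56147202 -0.79120399] 27.8167
the job is handed in; nothing more can be done
None
```

I laid the walnut peg in the V rests with its head towards the fence and let go of it. I then slid the stop up by its stud until it pressed the peg against the fence. Only after that did I push the stud in about 8.5 mm and turn it 1.58 rad clockwise. I let it spring out, released it and backed off. The job was handed in at about 27.8 s of the 56 s allowed.

- **Snug:** travel stopped at about 90 mm and the push force rose to about 7.5 N, then stayed at 8–11 N through the turn. The final picture shows the tip against the block, within about 2 mm of the predicted place. Shadow partly hides the contact between head and fence, so that rests on the force reading.
- **Lock:** the last pictures show the wing along the slide. Before release the stud pushed back with about 6 N at 3.7 mm in, as the spring figures predict. I did not test the lock by trying to turn it back.
- **Disagreement:** during the turn the tool's position along the slide drifted back about 2 mm. The push force did not drop, so I took it as an off-centre grip and not the block moving.
- **Rest of the bench:** nothing else was touched in my moves or in the final pictures.

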